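# Set and lock the bolt-length gauge at the marked length

## Task

Set the bolt-length gauge for the next batch: pull its sliding leg out against the return spring until the leg's measuring face lines up with the brass rider's needle on the rule, and hold it there while you swing the cam lever shut, flat along the leg. Finish while holding: leg still at the mark, with the shut lever squeezed against it between your fingers, one on the lever's grip and one on the thumb pad opposite. Never shut the lever anywhere but at the mark, and leave the rider and the things around the gauge alone.

Things in the scene. Friction and masses are not known exactly. Their poses are not given: they have to be found in the camera images.
- gauge: Bolt-length gauge fixed to the bench: grey base plate, x -45..85, y -157..143, 12 mm thick; steel beam 16 mm wide along y at x 0, z 52..77, on two pedestals 84 mm high at y -129 and 116; fixed measuring leg with its face at y -115; rule on the base at x 46..64. Origin: bench top under the beam's centre line. +y: the way the sliding leg is pulled out; +x: side of lever and rule; z up.
- leg (a joint): Opening of the sliding leg in m: gap from the fixed leg's face to its own measuring face, 0 (home, at the start) to 0.115, growing along the gauge's +y. A return spring pulls it home with 4 to 5 N all the way: let go with the lever open, it runs back.
- leg_grip (a point): Middle of the place to grip on the sliding leg, on the beam's axis, 66 mm above the bench; axes as the gauge. The leg is an aluminium sleeve 24 mm wide (x -12..12 from here), y -54..16, heights 44..84 mm. Leg, thumb pad and shut lever together, squeezed along x here, are 36 mm thick: x -14.5 to 21. Below it the base and all on it is under 25 mm high except the leg's own blade.
- crossbar (a point): Middle of the -y face of the leg's crossbar, the finger pull at the sleeve's +y end; 68 mm above the bench, 16 mm towards +y from leg_grip. Bar 104 mm long across the beam (x -52..52), 8 mm thick, heights 53..83 mm. Fingers standing on either side of the sleeve and moved to +y pull the leg out by this face.
- leg_face (a point): Lower outer corner of the sliding leg's measuring face, the -y face of its dark 6 mm blade; 58 mm to +x and 54 mm to -y from leg_grip, 16.5 mm above the bench, beside the rule. Its y along the gauge is what is set to the mark.
- mark (a point): Tip of the thin needle of the brass rider, a 12 mm block clipped to the rule's outer edge at the wanted length; 60 mm from the beam's axis, 16.5 mm above the bench; axes as the gauge. Wanted opening of the leg = y of this point in the gauge's frame + 0.115 m. It stays put unless pushed with over 15 N.
- lever (a joint): Angle of the cam lever in rad: 0 shut, flat along the leg's +x side with its tip towards the crossbar; grows to 0.75 as the tip swings out to +x. Starts at 0.5 to 0.7. A stiff pin keeps it where it is left; 3 N at the tip moves it, up to 6 N near shut. Over its last 0.35 rad it clamps a brake shoe on the beam and locks the leg.
- lever_tip (a point): Tip of the cam lever, mid-thickness, 66 mm above the bench; y points along the lever outwards. The lever turns on a vertical pin 16 mm to +x and 34 mm to -y of leg_grip; the tip is 47 mm from the pin. Its outer 31 mm is a black plastic grip, 8 mm thick, heights 53..79 mm.
- thumb_pad (a point): Middle of the outer face of the rubber thumb pad, 30 x 30 x 2.5 mm, on the leg's -x side opposite the shut lever's grip; 14.5 mm to -x of leg_grip, at its y and height; axes as the gauge.
- bolt: Short thick steel bolt standing on its hexagon head, 63 mm high, on the bench on the gauge's +x side; leave it.
- nut: Large hexagon nut, 36 mm across flats, 19 mm high, on the bench on the gauge's +x side; leave it.
- tray: Blue steel tray of bolts, 100 x 140 x 45 mm, beyond the gauge's -y end; leave it.
- spanner: Steel spanner lying beyond the gauge's +y end; leave it.

How it is judged:
By the outcome, as a careful person would: the job done as asked, in the order asked, and still so for the second after the job is handed in, while the arm keeps its last pose, push and grip.
It also fails if it takes over 32 s, if anything falls off the work surface, if the arm or the gripper's body presses on something with over 40 N, if the wrist force passes 120 N, or if a joint passes its speed limit or range.

## Robot

A 7-joint arm with a two-finger parallel gripper is mounted at the origin on the work surface. World frame = base frame: x ahead of the robot, y to its left, z up, the work surface at z = 0. Lengths are in m, angles in degrees, forces in N, time in s.
With the tool pointing down it reaches from about 0.425 to 0.875 m from the base axis. Payload 4.7 kg.
Tool frame: the origin (TCP) lies on the centre line of the jaws, within the pads' length; the fingertips stand 11 mm ahead of it and the grasp point (between the pads) lies 8 mm behind it (finger_overhang is the x of the fingertips in the tool frame, in m); x points along the fingers, z is the direction in which the jaws open and shut, and the axes are right-handed (so a half turn about x gives the same grasp; the last joint's range is limited). The gripper opens to 87 mm and grips with 3 to 60 N. Pads are 19 mm wide; open, the fingers measure 117 mm over their backs; the gripper's body (75 mm by 190 mm) begins 51 mm behind the grasp point.
Start: joints at [-74.823, 18.392, -4.016, 83.108, 1.295, 78.541, -3.26], TCP at [0.161, 0.63, 0.234] pointing down, gripper open.
Joint ranges: [-163.93, 163.93], [-17.29, 119.83], [-79.2, 71.16], [3.27, 140.29], [-89.18, 269.18], [5.43, 117.66], [-154.24, 154.24]. Speed limits (degrees/s): [147.25, 147.25, 180, 180, 180, 180, 180].

## Interface

Orientations are given as [roll, pitch, yaw] about the fixed x, y, z axes, in that order (R = Rz(yaw) Ry(pitch) Rx(roll)).
In Python, from cell import get_obs, read_camera, sign_off, cut_out, finger_overhang gives the robot as it stands.
- The arm moves only by the tool servo_tool, never from a script. Its argument "rows" is one flat list of numbers, 5 for each row, row after row: the shift along the world's x, y, z in mm, then the turn about the world's z in degrees, then the closure, from 0 (fully open) to 1 (shut). A call has 1 to 10 rows; each row is the pose to reach, as a shift and turn from the pose commanded when the call began; what a row does not reach only later rows make up. A row lasts 1/12 s, in which the tool goes at most 41.7 mm and 7.16 degrees, less where a joint would pass 70% of its speed; a pose out of reach is approached as far as the arm can. A call with a gripper value outside its range is refused whole. The fingers move at their own pace and stop on an object; "force" is the grip in N (left out, the last holds). Time passes only in rows, so rows that repeat a pose let the fingers close. It gives the time, the measured TCP pose, the force and the opening at its end, in the units of the state.
- get_obs(): the state, without advancing time (a new reading comes with each control period).
- read_camera(name): name is "scene" or "top" or "wrist"; returns a dict with "frame" (480x640x3 uint8, blue, green, red), "range_z" (480x640 float32, m along the optical axis (not along the pixel's ray), 0 where there is no reading), "intrinsics" (3x3 intrinsics, pixels), "k1" (the pictures are not rectified: a ray, as slopes to the right and down, at radius r is drawn at 1 + k1 r^2 times it, then the intrinsics apply), "cam_to_world" (4x4, takes a point from camera to world coordinates); the wrist camera has in their place "tool_from_camera" (4x4, takes a point from camera to tool coordinates, whose origin is the TCP and whose axes are the tool frame's). Camera axes: x right, y down, z forward; pixel columns grow to the right and rows downward; lengths in m; the calibration is good to about 2 mm. A picture is of the moment at which its call begins: read the wrist's pose just before it.
- sign_off(): hands the job in, once; it reports no verdict.
Trained networks look in a picture, given as the dict that the camera call returned (one of the last four; its "shot" number tells which), for a name from the list of things; names that differ only in an ending like _2 or _b are one class to them, and where a whole thing is asked for, a point or a joint stands for the part that bears it (a point fixed in the world has none). Each returns a list of dicts, best first, with "score" (0 to 1); they miss things now and then, are a little off and sometimes report something else, mostly with a low value. They report only what shows in the picture. A call takes as long as a camera call.
- cut_out(name, picture): "pixels" (480x640 bool, what is visible of it) and "extent" ([centre column, centre row, width, height] in pixels, round what is visible of it).
The state is a dict: "time_s": time; "qpos": joint angles; "joint_velocities": joint speeds; "effort": joint torques, N m; "tool_pos": TCP position; "tool_rot": TCP orientation; "force": force on the tool from outside, world axes, zero at the start; "wrist_torque": the same for the moment, N m; "grip_width": finger opening in m.
Only numpy, scipy, OpenCV 4.12 (cv2) and the standard library are available. Lean on these libraries where they do the work, as an engineer would, in place of code of your own. Each camera call takes 0.05 s, during which the arm holds its last target.

## Working session

There is one attempt and no reset: what is moved stays moved. The work goes in short steps, Python scripts to look and compute and a tool call to move; the robot and the scene stay as the last step left them, time stands still between calls to the robot, and variables do not carry over. Pictures are saved under pics/ and viewed, and the job is handed in when it is done.

Besides the shell and the picture viewer there is one more tool, called after ">>>" in YAML: its name, and indented under it one key for each argument. servo_tool: Moves the arm, as the interface text tells. Its arguments: {"type":"object","properties":{"rows":{"type":"array"},"force":{"type":"number"}},"required":["rows"]}

```bash
ls; mkdir -p pics; cat > h.py <<'E'
import numpy as np, cv2
from cell import get_obs, read_camera, cut_out
from scipy.spatial.transform import Rotation as R
def save(p,n): cv2.imwrite('pics/'+n+'.png',p['frame'])
E
python3 - <<'E'
from h import *
o=get_obs();print({k:np.round(v,3).tolist() for k,v in o.items()})
for n in ['scene','top']:
    p=read_camera(n);save(p,n+'0');print(n,p['intrinsics'].tolist(),p['k1'],np.round(p['cam_to_world'],3).tolist())
    for t in ['gauge','leg','lever','mark','crossbar','bolt','nut','tray','spanner']:
        try:
            c=cut_out(t,p);print(t,[(round(d['score'],2),np.round(d['extent']).tolist()) for d in c[:3]])
        except Exception as e: print(t,e)
print(get_obs()['time_s'])
E
```

```text
pics
{'time_s': 0.0, 'qpos': [-74.823, 18.44, -4.018, 83.176, 1.297, 78.539, -3.26], 'joint_velocities': [-0.025, -0.038, 0.025, -0.112, -0.019, 0.024, -0.006], 'effort': [-0.0, -49.131, -0.404, -31.252, -0.064, 0.044, 0.0], 'tool_pos': [0.161, 0.629, 0.232], 'tool_rot': [-176.141, 89.89, -100.506], 'force': [0.027, -0.328, 0.279], 'wrist_torque': [-0.003, -0.041, 0.035], 'grip_width': 0.087}
scene [[531.526542582912, 0.0, 322.76839847612837], [0.0, 531.526542582912, 238.4698187676664], [0.0, 0.0, 1.0]] 0.0239977414699966 [[0.441, 0.569, -0.695, 1.281], [0.898, -0.289, 0.333, -0.267], [-0.011, -0.77, -0.638, 0.704], [0.0, 0.0, 0.0, 1.0]]
gauge [(0.72, [258.0, 258.0, 53.0, 70.0]), (0.65, [295.0, 260.0, 164.0, 112.0])]
leg [(0.75, [259.0, 255.0, 52.0, 70.0]), (0.25, [292.0, 312.0, 22.0, 24.0])]
lever [(0.76, [258.0, 257.0, 29.0, 17.0])]
mark [(0.57, [284.0, 285.0, 10.0, 5.0])]
crossbar [(0.88, [260.0, 256.0, 50.0, 68.0]), (0.43, [383.0, 230.0, 66.0, 44.0])]
bolt [(0.92, [363.0, 284.0, 22.0, 35.0]), (0.65, [257.0, 258.0, 50.0, 67.0])]
nut [(0.64, [291.0, 311.0, 25.0, 23.0])]
tray [(0.69, [158.0, 302.0, 93.0, 79.0])]
spanner [(0.6, [384.0, 230.0, 67.0, 43.0])]
top [[478.9040266762534, 0.0, 324.0479927913601], [0.0, 478.9040266762534, 244.4185905818909], [0.0, 0.0, 1.0]] -0.037915968527803594 [[0.002, -0.999, 0.043, 0.58], [-1.0, -0.002, -0.007, 0.028], [0.007, -0.043, -0.999, 1.03], [0.0, 0.0, 0.0, 1.0]]
gauge [(0.92, [328.0, 273.0, 139.0, 67.0])]
leg [(0.64, [367.0, 280.0, 44.0, 58.0]), (0.51, [356.0, 220.0, 16.0, 21.0])]
lever [(0.61, [367.0, 267.0, 24.0, 14.0]), (0.32, [365.0, 280.0, 42.0, 57.0])]
mark [(0.4, [357.0, 220.0, 20.0, 18.0])]
crossbar [(0.55, [366.0, 282.0, 40.0, 55.0])]
bolt [(0.62, [292.0, 214.0, 18.0, 15.0])]
nut [(0.76, [357.0, 221.0, 19.0, 18.0])]
tray [(0.74, [453.0, 276.0, 80.0, 51.0]), (0.49, [290.0, 218.0, 19.0, 14.0])]
spanner [(0.68, [229.0, 286.0, 37.0, 80.0])]
1.0
```

```bash
python3 - <<'E'
import cv2
a=cv2.imread('pics/scene0.png');cv2.imwrite('pics/scene0c.png',cv2.resize(a[190:380,100:440],None,fx=2.35,fy=2.35,interpolation=cv2.INTER_CUBIC))
a=cv2.imread('pics/top0.png');cv2.imwrite('pics/top0c.png',cv2.resize(a[180:350,200:510],None,fx=2.5,fy=2.5,interpolation=cv2.INTER_CUBIC))
E
```

```text
(no output)
```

View pics/scene0c.png

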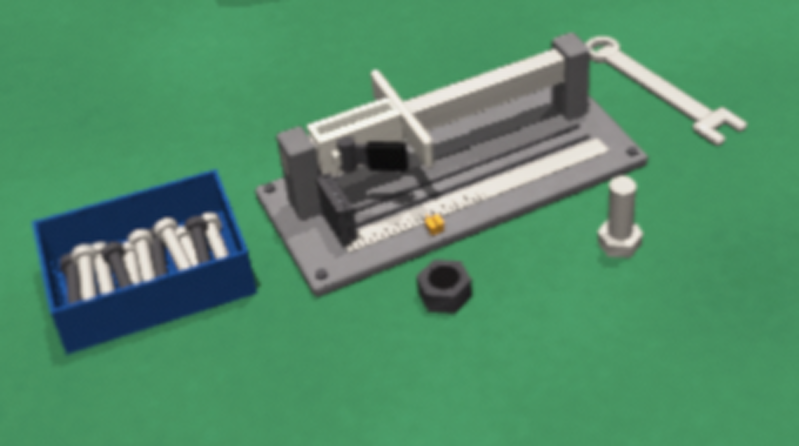

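View pics/top0c.png

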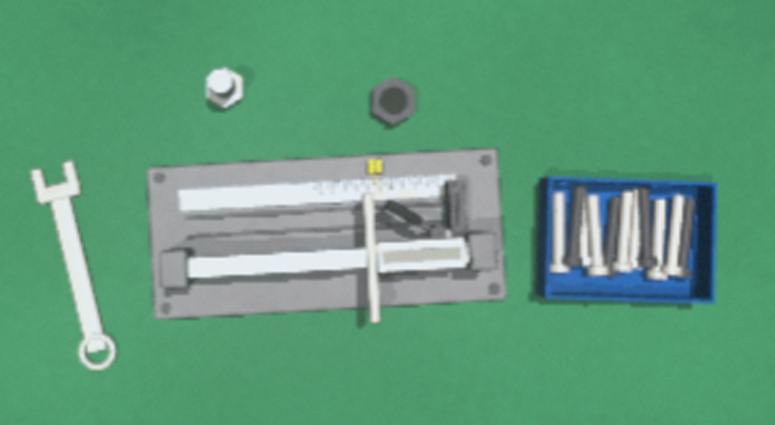

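```bash
cat >> h.py <<'E'
def cam(p,T=None):
    return p['intrinsics'],p['k1'],(p['cam_to_world'] if T is None else T)
def ray(c,uv):
    K,k1,T=c; uv=np.atleast_2d(uv).astype(float)
    d=np.c_[(uv[:,0]-K[0,2])/K[0,0],(uv[:,1]-K[1,2])/K[1,1]]; s=d.copy()
    for _ in range(20): s=d/(1+k1*(s**2).sum(1,keepdims=True))
    return np.c_[s,np.ones(len(s))]@T[:3,:3].T, T[:3,3]
def onz(c,uv,z):
    r,o=ray(c,uv); t=(z-o[2])/r[:,2]; return o+r*t[:,None]
def proj(c,P):
    K,k1,T=c; q=(np.atleast_2d(P)-T[:3,3])@T[:3,:3]; s=q[:,:2]/q[:,2:]
    s=s*(1+k1*(s**2).sum(1,keepdims=True)); return s*[K[0,0],K[1,1]]+[K[0,2],K[1,2]]
def toolT():
    o=get_obs(); T=np.eye(4); T[:3,:3]=R.from_euler('xyz',o['tool_rot'],degrees=True).as_matrix(); T[:3,3]=o['tool_pos']; return T
def g2w(g,P):
    x,y,a=g; P=np.atleast_2d(np.array(P,float)); c,s=np.cos(a),np.sin(a)
    return np.c_[x+c*P[:,0]-s*P[:,1], y+s*P[:,0]+c*P[:,1], P[:,2]]
PL=np.array([[85,143,12],[85,-157,12],[-45,-157,12],[-45,143,12]])/1e3
E
python3 - <<'E'
from h import *
from scipy.optimize import least_squares
print(np.round(toolT(),3).tolist())
res=[]
for n,uv in [('top',np.array([[150,168],[497,150],[506,298],[156,318]])/2.5+[200,180]),
             ('scene',np.array([[648,158],[318,293],[258,188]])/2.35+[100,190])]:
    p=read_camera(n);c=cam(p)
    W=onz(c,uv,.012);print(n,np.round(W,4).tolist())
    P=PL if n=='top' else PL[:3]
    f=least_squares(lambda g:(g2w(g,P)-W).ravel(),[.5,0,0]);print(f.x,np.degrees(f.x[2]),np.round((g2w(f.x,P)-W)*1e3,1).tolist())
p=read_camera('wrist');save(p,'wrist0');print(p['intrinsics'].tolist(),p['k1'],np.round(p['tool_from_camera'],3).tolist())
E
```

```text
[[0.0, -0.969, 0.248, 0.161], [0.0, 0.248, 0.969, 0.63], [-1.0, -0.0, 0.0, 0.234], [0.0, 0.0, 0.0, 1.0]]
top [[0.617, 0.1576, 0.012], [0.6329, -0.138, 0.012], [0.5072, -0.1451, 0.012], [0.4899, 0.1517, 0.012]]
[0.54139706 0.01244148 0.05528182] 3.1674150976914 [[1.4, 2.3, -0.0], [2.0, -1.7, -0.0], [-2.0, -1.7, -0.0], [-1.4, 1.1, -0.0]]
scene [[0.6253, 0.1615, 0.012], [0.6447, -0.1333, 0.012], [0.5138, -0.1396, 0.012]]
[0.54970187 0.01729973 0.05851521] 3.352674851714166 [[0.8, 3.6, -0.0], [-1.0, -1.2, -0.0], [0.2, -2.4, -0.0]]
[[335.34560613381825, 0.0, 314.6123612537773], [0.0, 335.34560613381825, 239.9262401094857], [0.0, 0.0, 1.0]] -0.0513527721193057 [[0.001, -0.243, 0.97, -0.152], [-0.001, -0.97, -0.243, 0.066], [1.0, -0.0, -0.001, 0.001], [0.0, 0.0, 0.0, 1.0]]
```

View pics/wrist0.png

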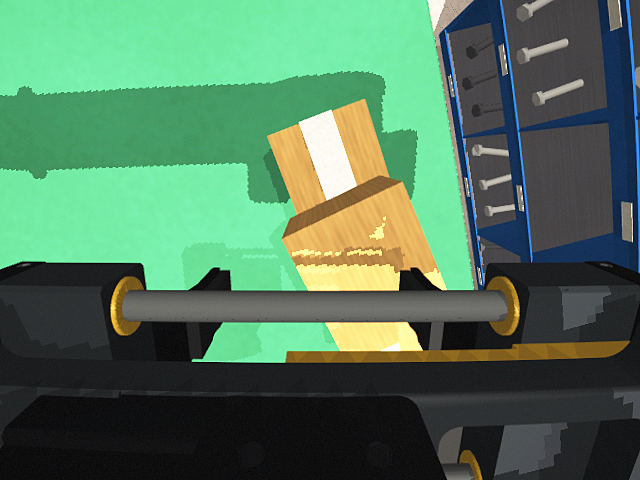

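>>> servo_tool:
  rows: [30,-28,0,-6,0,60,-56,0,-12,0,90,-84,0,-18,0,120,-112,0,-24,0,150,-140,0,-30,0,180,-168,0,-36,0,210,-196,0,-42,0,240,-224,0,-48,0,270,-252,0,-54,0,300,-280,0,-60,0]

```text
time_s: 1.98
tool_pos: [0.4625, 0.3481, 0.234]
tool_rot: [32.9, 89.9, 48.2]
force: [0.3, 1.5, -0.3]
grip_width: 0.087
```

>>> servo_tool:
  rows: [12,-39,-8,-2,0,24,-78,-16,-4,0,36,-117,-24,-6,0,48,-156,-32,-8,0,60,-195,-40,-10,0,72,-234,-48,-11,0,84,-273,-56,-12,0,96,-312,-64,-12.4,0,108,-351,-72,-12.4,0,119,-390,-80,-12.4,0]

```text
time_s: 2.82
tool_pos: [0.5809, -0.0421, 0.1537]
tool_rot: [12.1, 89.9, 15.4]
force: [-0.3, -0.2, 0.1]
grip_width: 0.0871
```

>>> servo_tool:
  rows: [0,-35,-4,0,0,0,-70,-4,0,0,0,-70,-4,0,0,0,-70,-4,0,0,0,-70,-4,0,0]

```text
time_s: 3.23
tool_pos: [0.5805, -0.1097, 0.1496]
tool_rot: [69.4, 90.0, 72.6]
force: [-0.4, 0.2, 0.1]
grip_width: 0.087
```

```bash
python3 - <<'E'
from h import *
o=get_obs();T=toolT();print(o['time_s'],np.round(T,4).tolist(),np.round(o['qpos'],1),np.round(o['force'],2))
p=read_camera('wrist');save(p,'wrist1')
for t in ['gauge','leg','lever','mark','crossbar']:
    c=cut_out(t,p);print(t,[(round(d['score'],2),np.round(d['extent']).tolist()) for d in c[:3]])
np.save('T1.npy',T)
E
```

```text
3.2333 [[0.0002, -0.0563, 0.9984, 0.5805], [0.0008, 0.9984, 0.0563, -0.1097], [-1.0, 0.0008, 0.0003, 0.1496], [0.0, 0.0, 0.0, 1.0]] [-21.5  16.1  35.   99.1  -9.9  67.9  19.4] [-0.42  0.2   0.1 ]
gauge [(0.76, [287.0, 136.0, 198.0, 272.0]), (0.6, [269.0, 174.0, 167.0, 121.0])]
leg [(0.71, [268.0, 177.0, 164.0, 123.0]), (0.17, [313.0, 184.0, 49.0, 70.0])]
lever [(0.92, [313.0, 182.0, 46.0, 71.0])]
mark [(0.62, [312.0, 185.0, 44.0, 69.0]), (0.6, [361.0, 145.0, 25.0, 20.0]), (0.39, [269.0, 177.0, 169.0, 120.0])]
crossbar [(0.86, [270.0, 178.0, 166.0, 123.0])]
```

View pics/wrist1.png

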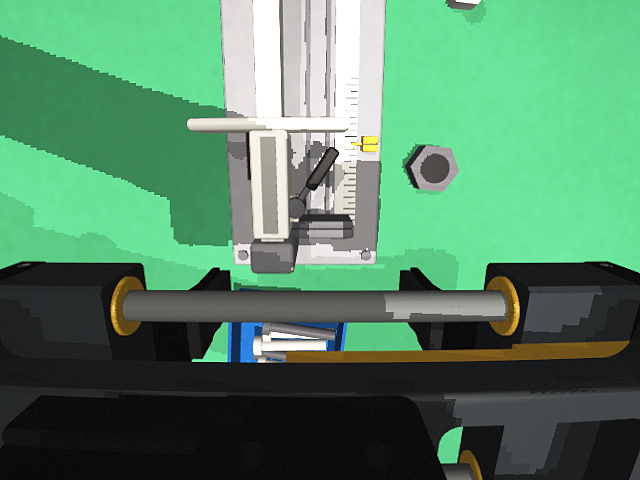

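```bash
python3 - <<'E'
import cv2
a=cv2.imread('pics/wrist1.png');cv2.imwrite('pics/wrist1c.png',cv2.resize(a[100:275,180:400],None,fx=3.4,fy=3.4,interpolation=cv2.INTER_NEAREST))
E
```

```text
(no output)
```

View pics/wrist1c.png

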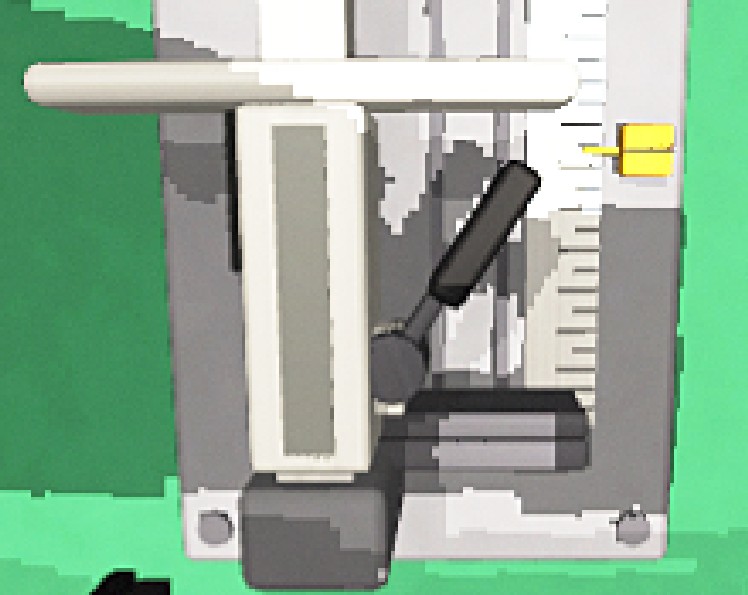

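```bash
cat > m1.py <<'E'
from h import *
from scipy.optimize import least_squares
import pickle
T=np.load('T1.npy'); p=read_camera('wrist'); C=(p['intrinsics'],p['k1'],T@p['tool_from_camera'])
pickle.dump(C,open('C1.pkl','wb'))
Z=lambda a:np.array(a,float)/3.4+[180,100]
print('cam',C[2][:3,3])
# features: plate corners, pedestal, 
W=onz(C,Z([[185,559],[668,562]]),.012);print(np.round(W,4))
f=least_squares(lambda g:(g2w(g,PL[[2,1]])-W).ravel(),[.5,0,0]);print('gauge',f.x,np.degrees(f.x[2]),np.linalg.norm(W[1]-W[0]))
g=f.x
def inv(P): 
    d=P[:,:2]-g[:2];c,s=np.cos(g[2]),np.sin(g[2]);return np.round(np.c_[c*d[:,0]+s*d[:,1],-s*d[:,0]+c*d[:,1]]*1e3,1)
print('needle',inv(onz(C,Z([[583,149]]),.0165)))
print('rider mid',inv(onz(C,Z([[648,150]]),.02)))
print('xbar top -y edge (z80) L/R', inv(onz(C,Z([[60,105],[560,106]]),.080)))
print('xbar top +y edge ', inv(onz(C,Z([[60,63],[560,60]]),.081)))
print('xbar ends', inv(onz(C,Z([[24,85],[578,85]]),.081)))
print('plate left edge / right', inv(onz(C,Z([[162,130],[685,250]]),.012)))
print('lever tip corners z79', inv(onz(C,Z([[541,183],[516,160],[462,305],[432,290]]),.079)))
print('pin',inv(onz(C,Z([[398,368]]),.079)))
print('pedestal top z84',inv(onz(C,Z([[246,480],[384,487],[246,588],[384,588]]),.084)))
d=p['range_z']; 
for uv in [(560,530),(450,440),(460,85),(310,300)]:
    u,v=Z(uv).astype(int); r,o=ray(C,[u,v]); z=d[v,u]; P=o+r[0]*z; print(uv,np.round(P,4), inv(P[None]))
# blade at range
for uv in [(570,410),(570,425),(500,400)]:
    u,v=Z(uv).astype(int); r,o=ray(C,[u,v]); z=d[v,u]; P=o+r[0]*z; print(uv,np.round(P,4), inv(P[None]))
print('blade/fixed edges z', [inv(onz(C,Z([[500,438],[500,468]]),z)).tolist() for z in (.0165,.03,.04)])
E
python3 m1.py
```

```text
cam [ 0.57683438 -0.04251713  0.30165161]
[[ 0.5093 -0.1421  0.012 ]
 [ 0.6384 -0.1358  0.012 ]]
gauge [0.54614569 0.01687247 0.04943596] 2.8324720657344833 0.1292711169496108
needle [[ 58.  -50.8]]
rider mid [[ 73.2 -51. ]]
xbar top -y edge (z80) L/R [[-46.9 -45.3]
 [ 46.7 -45.3]]
xbar top +y edge  [[-46.  -37.9]
 [ 46.4 -37.2]]
xbar ends [[-53.1 -41.8]
 [ 49.9 -41.6]]
plate left edge / right [[-44.9 -46.6]
 [ 84.8 -74.9]]
lever tip corners z79 [[ 43.5 -59.4]
 [ 38.7 -55.1]
 [ 28.7 -82.5]
 [ 22.9 -79.7]]
pin [[ 16.2 -95. ]]
pedestal top z84 [[ -13.7 -116.6]
 [  13.6 -117.9]
 [ -14.6 -139.2]
 [  13.4 -139. ]]
(560, 530) [ 0.608  -0.1273  0.0132] [[  54.7 -147. ]]
(450, 440) [ 0.5779 -0.0966  0.052 ] [[  26.1 -114.9]]
(460, 85) [ 0.5761 -0.0237  0.0839] [[ 27.9 -42. ]]
(310, 300) [ 0.5499 -0.0641  0.0846] [[ -0.2 -81.1]]
(570, 410) [ 0.6046 -0.0893  0.0462] [[  53.1 -108.9]]
(570, 425) [ 0.6045 -0.0925  0.0497] [[  52.9 -112.1]]
(500, 400) [ 0.5896 -0.0901  0.033 ] [[  38.1 -109. ]]
blade/fixed edges z [[[39.0, -122.4], [39.1, -130.3]], [[38.4, -119.5], [38.5, -127.0]], [[38.0, -117.3], [38.1, -124.6]]]
```

>>> servo_tool:
  rows: [-9,23,0,-0.2,0,-18,46,0,-0.4,0,-25.5,69,0,-0.4,0,-25.5,69,0,-0.4,0,-25.5,69,-20,-0.4,0,-25.5,69,-20,-0.4,0,-25.5,69,-20,-0.4,0,-25.5,69,-20,-0.4,0]

```text
time_s: 4.25
tool_pos: [0.5551, -0.0419, 0.13]
tool_rot: [-61.3, 90.0, -58.5]
force: [0.0, 0.1, 0.6]
grip_width: 0.0867
```

```bash
cat >> h.py <<'E'
G=[0.54614569,0.01687247,0.04943596]
def ing(P,g=G):
    d=np.atleast_2d(P)[:,:2]-np.array(g[:2]);c,s=np.cos(g[2]),np.sin(g[2]);return np.round(np.c_[c*d[:,0]+s*d[:,1],-s*d[:,0]+c*d[:,1]]*1e3,2)
def st():
    o=get_obs();T=toolT();print('t',o['time_s'],'g',ing(T[:3,3]),'z',round(T[2,3]*1e3,1),'yawrel',round(np.degrees(np.arctan2(T[1,2],T[0,2])-G[2]),2),'F',np.round(o['force'],1),'w',round(o['grip_width']*1e3,1))
E
python3 - <<'E'
from h import *
st()
p=read_camera('wrist');save(p,'wrist2');p=read_camera('scene');save(p,'scene2');st()
a=p['frame'];cv2.imwrite('pics/scene2c.png',cv2.resize(a[170:370,150:450],None,fx=2.6,fy=2.6,interpolation=cv2.INTER_CUBIC))
E
```

```text
t 4.25 g [[  5.99 -59.12]] z 130.0 yawrel -0.04 F [0.  0.1 0.6] w 86.7
t 4.35 g [[  6.32 -59.13]] z 130.3 yawrel -0.05 F [-0.7 -0.6 -0.3] w 87.2
```

View pics/wrist2.png

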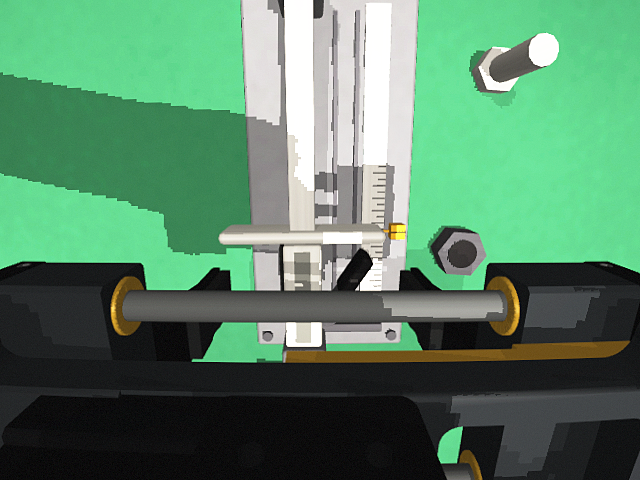

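View pics/scene2c.png

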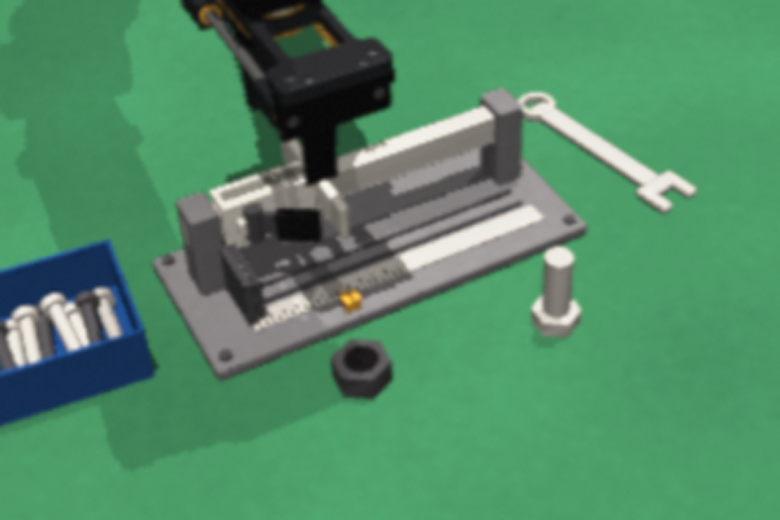

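>>> servo_tool:
  rows: [0,0,-20,0,0,0,0,-40,0,0,0,0,-60,0,0,0,0,-72,0,0,0,0,-72,0,0,-3,0,-72,0,0,-3,0,-72,0,0.05,-3,0,-72,0,0.1,-3,0,-72,0,0.1]
  force: 20

```text
time_s: 5.1
tool_pos: [0.553, -0.0413, 0.0589]
tool_rot: [3.6, 89.8, 6.4]
force: [2.3, -0.4, 0.5]
grip_width: 0.0799
```

```bash
python3 - <<'E'
from h import *
st()
p=read_camera('wrist');save(p,'wrist3');p=read_camera('scene');save(p,'scene3');st()
a=p['frame'];cv2.imwrite('pics/scene3c.png',cv2.resize(a[200:340,190:350],None,fx=4,fy=4,interpolation=cv2.INTER_CUBIC))
E
```

```text
t 5.1 g [[  3.97 -58.46]] z 58.9 yawrel -0.0 F [ 2.3 -0.4  0.5] w 79.9
t 5.2 g [[  4.41 -58.48]] z 58.8 yawrel 0.0 F [ 2.7 -0.7  0.4] w 78.6
```

View pics/scene3c.png

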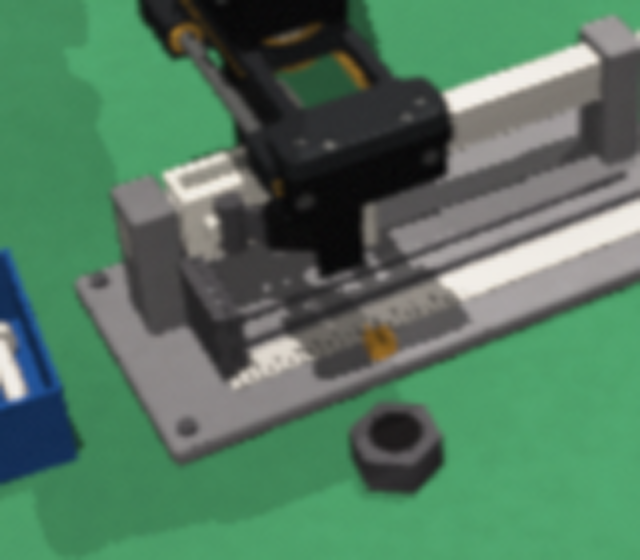

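View pics/wrist3.png

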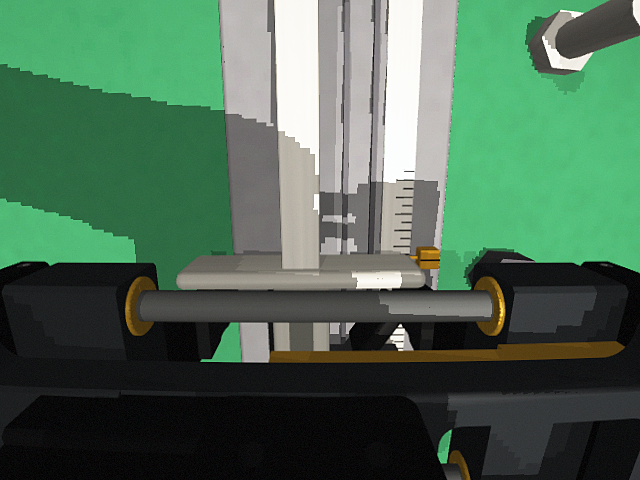

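>>> servo_tool:
  rows: [0,2,0,0,0.1,0,4,0,0,0.1,0,6,0,0,0.1,0,8,0,0,0.1,0,8,0,0,0.1,0,8,0,0,0.1]

```text
time_s: 5.7
tool_pos: [0.5529, -0.0345, 0.0584]
tool_rot: [-35.4, 89.8, -32.5]
force: [3.1, -4.9, 2.9]
grip_width: 0.0784
```

```bash
python3 - <<'E'
from h import *
st()
p=read_camera('wrist');save(p,'wrist4');st()
E
```

```text
t 5.7 g [[  4.24 -51.66]] z 58.4 yawrel -0.01 F [ 3.1 -4.9  2.9] w 78.4
t 5.75 g [[  4.23 -51.6 ]] z 58.3 yawrel -0.01 F [ 3.7 -4.1  2.8] w 78.0
```

View pics/wrist4.png

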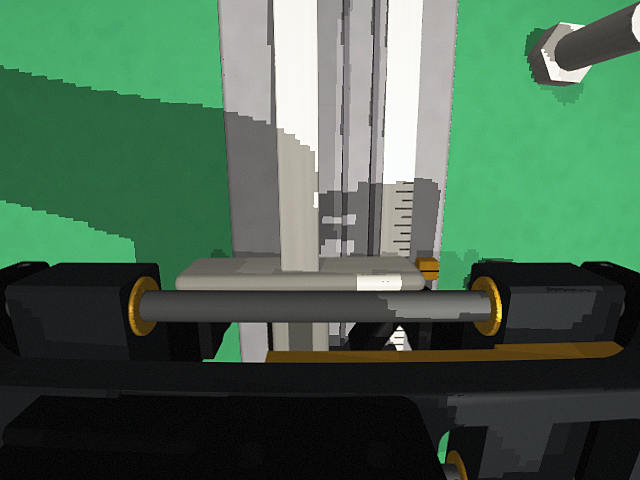

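```bash
python3 - <<'E'
from h import *
a=cv2.imread('pics/wrist4.png');cv2.imwrite('pics/w4c.png',cv2.resize(a[235:300,160:450],None,fx=2.7,fy=5,interpolation=cv2.INTER_NEAREST))
g=cv2.cvtColor(a,cv2.COLOR_BGR2GRAY)
for c in (200,230,260,340): print(c,list(g[250:296,c]))
E
```

```text
200 [np.uint8(79), np.uint8(79), np.uint8(82), np.uint8(79), np.uint8(79), np.uint8(82), np.uint8(82), np.uint8(81), np.uint8(87), np.uint8(93), np.uint8(90), np.uint8(94), np.uint8(90), np.uint8(91), np.uint8(93), np.uint8(92), np.uint8(94), np.uint8(92), np.uint8(93), np.uint8(97), np.uint8(98), np.uint8(98), np.uint8(98), np.uint8(95), np.uint8(96), np.uint8(106), np.uint8(116), np.uint8(127), np.uint8(139), np.uint8(142), np.uint8(146), np.uint8(146), np.uint8(148), np.uint8(147), np.uint8(152), np.uint8(154), np.uint8(147), np.uint8(142), np.uint8(136), np.uint8(146), np.uint8(53), np.uint8(31), np.uint8(44), np.uint8(49), np.uint8(53), np.uint8(55)]
230 [np.uint8(81), np.uint8(85), np.uint8(82), np.uint8(79), np.uint8(80), np.uint8(81), np.uint8(82), np.uint8(86), np.uint8(88), np.uint8(90), np.uint8(92), np.uint8(90), np.uint8(92), np.uint8(93), np.uint8(94), np.uint8(95), np.uint8(97), np.uint8(93), np.uint8(93), np.uint8(99), np.uint8(97), np.uint8(99), np.uint8(98), np.uint8(96), np.uint8(98), np.uint8(110), np.uint8(119), np.uint8(131), np.uint8(141), np.uint8(144), np.uin
[... 894 characters left out ...]
), np.uint8(51)]
340 [np.uint8(208), np.uint8(211), np.uint8(147), np.uint8(77), np.uint8(83), np.uint8(85), np.uint8(88), np.uint8(99), np.uint8(109), np.uint8(109), np.uint8(104), np.uint8(106), np.uint8(111), np.uint8(110), np.uint8(108), np.uint8(109), np.uint8(107), np.uint8(108), np.uint8(114), np.uint8(112), np.uint8(112), np.uint8(119), np.uint8(116), np.uint8(103), np.uint8(107), np.uint8(118), np.uint8(127), np.uint8(141), np.uint8(146), np.uint8(149), np.uint8(148), np.uint8(149), np.uint8(150), np.uint8(154), np.uint8(155), np.uint8(152), np.uint8(141), np.uint8(135), np.uint8(133), np.uint8(133), np.uint8(85), np.uint8(35), np.uint8(35), np.uint8(51), np.uint8(52), np.uint8(55)]
```

View pics/w4c.png

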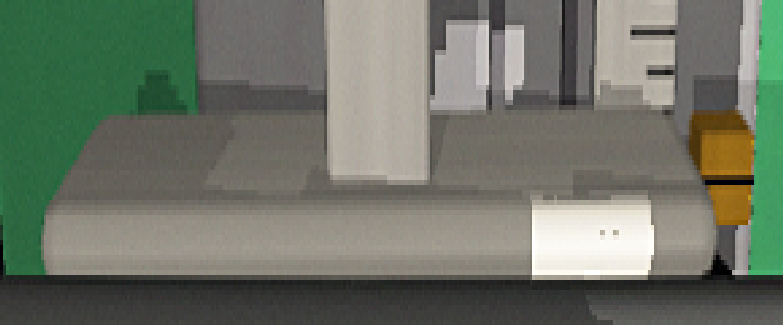

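```bash
cat > w.py <<'E'
from h import *
def wc(T=None):
    p=read_camera('wrist');T=toolT() if T is None else T
    return (p['intrinsics'],p['k1'],T@p['tool_from_camera'])
E
python3 - <<'E'
from w import *
C=wc();T=toolT();st()
print('face low edge',ing(onz(C,[[230,257.6],[340,256.5],[200,258]],.053)), 'top round', ing(onz(C,[[230,277]],.082)))
print('rider mid', [ing(onz(C,[[429.6,271.4]],z)).tolist() for z in (.02,.024)])
# scene camera: predicted blade/needle vs picture
import json
p=read_camera('scene');c=cam(p);save(p,'scene4')
for n,P in dict(needle=[.060,-.0508,.0165],blade=[.058,-.115+.0035,.0165],fixed=[.058,-.115,.0165],c1=[.085,-.157,.012],c2=[.085,.143,.012]).items(): print(n,np.round(proj(c,g2w(G,P)),1))
E
```

```text
t 5.8 g [[  4.23 -51.58]] z 58.4 yawrel -0.01 F [ 3.9 -4.8  3.6] w 78.1
face low edge [[-37.23 -32.71]
 [ 16.82 -32.2 ]
 [-52.15 -32.92]] top round [[-30.16 -31.98]]
rider mid [[[73.89, -51.87]], [[72.42, -50.44]]]
needle [[281.4 281.3]]
blade [[250.7 292.2]]
fixed [[248.9 292.9]]
c1 [[232.9 312.9]]
c2 [[376.5 256.4]]
```

>>> servo_tool:
  rows: [-0.5,6,0,0,0.1,-1,14,0,0,0.1,-1.5,22,0,0,0.1,-2,30,0,0,0.1,-2.5,38,0,0,0.1,-3,46,0,0,0.1,-3.5,52,0,0,0.1,-3.5,55,0,0,0.1,-3.5,55,0,0,0.1,-3.5,55,0,0,0.1]

```text
time_s: 6.68
tool_pos: [0.5495, 0.021, 0.0582]
tool_rot: [-23.1, 89.8, -20.2]
force: [4.4, -3.8, 3.0]
grip_width: 0.0786
```

```bash
python3 - <<'E'
from w import *
st();p=read_camera('wrist');save(p,'wrist5');p=read_camera('scene');save(p,'scene5');st()
cv2.imwrite('pics/s5c.png',cv2.resize(p['frame'][225:325,220:350],None,fx=6,fy=6,interpolation=cv2.INTER_CUBIC))
p=read_camera('top');save(p,'top5')
cv2.imwrite('pics/t5c.png',cv2.resize(p['frame'][180:350,200:510],None,fx=2.5,fy=2.5,interpolation=cv2.INTER_CUBIC))
E
```

```text
t 6.6833 g [[3.59 4.  ]] z 58.2 yawrel 0.01 F [ 4.4 -3.8  3. ] w 78.6
t 6.7833 g [[3.54 3.8 ]] z 58.2 yawrel -0.0 F [ 2.9 -3.8  2.6] w 78.2
```

View pics/s5c.png

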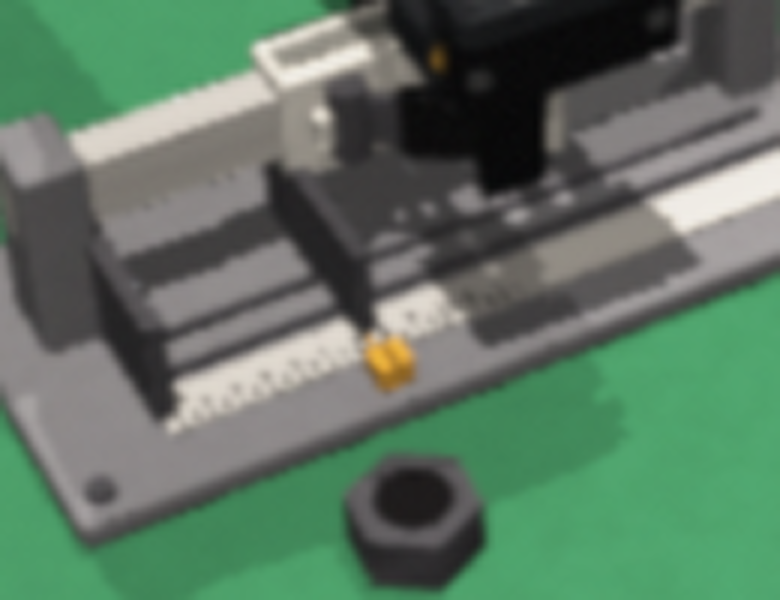

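View pics/t5c.png

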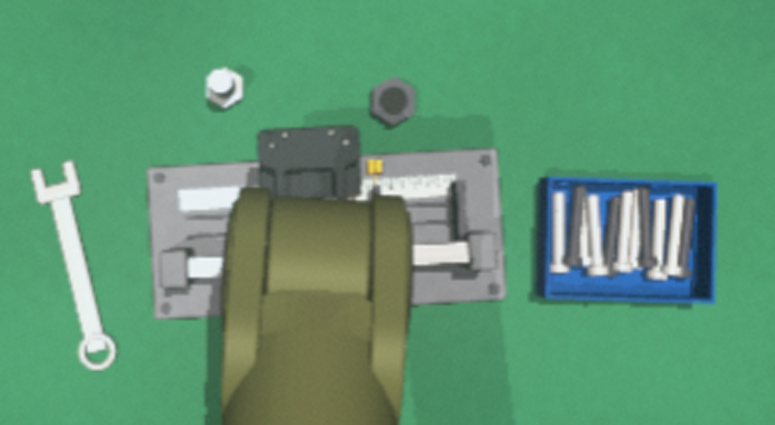

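View pics/wrist5.png

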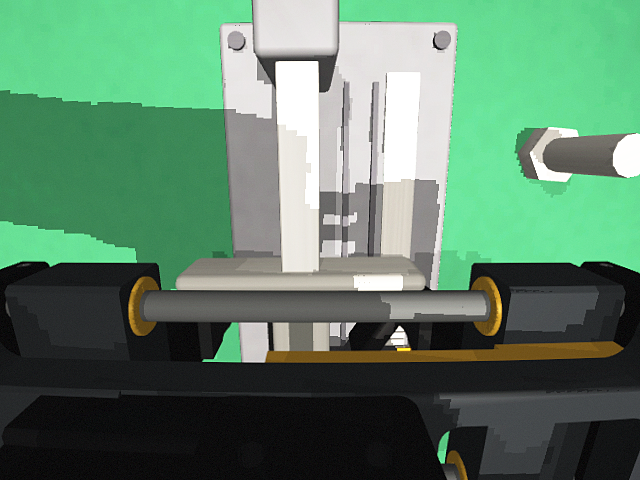

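```bash
python3 - <<'E'
from w import *
p=read_camera('scene');c=cam(p);st()
f=p['frame']
# refine image shift using plate corners: measured in s5c crop /6+(220,225)
Z=lambda a:np.array(a,float)/6+[220,225]
pr=proj(c,g2w(G,[[.085,-.157,.012]]));print('corner pred',(pr-[220,225])*6,'seen ~(88,530)')
big=cv2.resize(f[225:325,220:350],None,fx=6,fy=6,interpolation=cv2.INTER_CUBIC)
def dots(off,op,col):
    for P in [[58,-115+op,16.5],[58,-115+op+6,16.5],[58,-115+op,40],[58,-115,16.5],[60,-50.8,16.5],[85,-157,12]]:
        q=(proj(c,g2w(G,np.array(P)/1e3))[0]-[220,225])*6+off+2.5
        cv2.circle(big,tuple(int(v) for v in np.round(q)),3,col,-1); print(P,np.round(q))
dots(np.zeros(2),59.5,(0,0,255))
cv2.imwrite('pics/s5d.png',big)
E
```

```text
t 6.8833 g [[3.56 3.76]] z 58.2 yawrel -0.01 F [ 3.2 -3.8  1.6] w 78.6
corner pred [[ 77.33378102 527.28386036]] seen ~(88,530)
[58, -55.5, 16.5] [354. 342.]
[58, -49.5, 16.5] [372. 335.]
[58, -55.5, 40] [349. 286.]
[58, -115, 16.5] [176. 410.]
[60, -50.8, 16.5] [371. 340.]
[85, -157, 12] [ 80. 530.]
```

View pics/s5d.png

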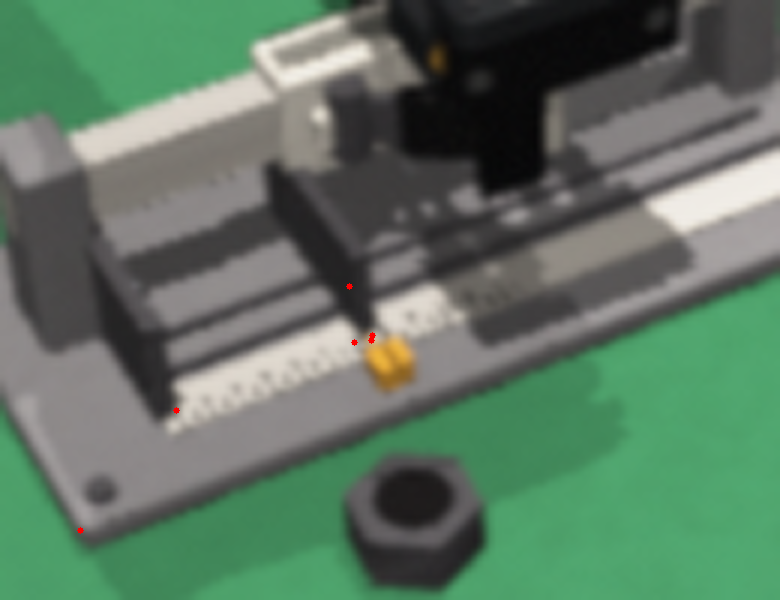

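```bash
cat > edge.py <<'E'
from w import *
def onx(c,uv,xg):
    r,o=ray(c,uv); n=np.array([np.cos(G[2]),np.sin(G[2]),0]); o0=g2w(G,[xg,0,0])[0]
    t=((o0-o)@n)/(r@n); P=o+r*t[:,None]; return ing(P),P[:,2]*1e3
def right_edge(img,c,u0,u1,rows,xg=.058,verbose=False):
    g=cv2.cvtColor(img,cv2.COLOR_BGR2GRAY).astype(float); out=[]
    for v in rows:
        pr=g[v,u0:u1+1]; i=int(np.argmin(pr)); d=np.diff(pr[i:])
        j=int(np.argmax(d)) ; lo=pr[i]; k=i+j+1; hi=pr[min(k+1,len(pr)-1)]; th=(lo+hi)/2
        q=next((m for m in range(i,len(pr)-1) if pr[m]<=th<pr[m+1]),None)
        if q is None: continue
        u=u0+q+(th-pr[q])/(pr[q+1]-pr[q]); y,z=onx(c,[[u,v]],xg); out.append((v,u,y[0][1],z[0]))
        if verbose: print(v,round(u,2),'y',y[0][1],'z',round(z[0],1),pr.astype(int).tolist())
    return np.array(out)
E
python3 - <<'E'
from edge import *
p=read_camera('scene');c=cam(p)
for n,u0,u1,rows in [('scene0',240,258,range(281,294)),('scene5',240,258,range(281,294)),('scene5',274,290,range(264,281))]:
    print(n);e=right_edge(cv2.imread(f'pics/{n}.png'),c,u0,u1,rows,verbose=True)
E
```

```text
scene0
281 250.41 y -109.1 z 43.6 [33, 34, 33, 35, 38, 40, 38, 35, 37, 42, 63, 102, 125, 133, 134, 132, 129, 125, 123]
282 250.35 y -109.47 z 41.3 [33, 33, 33, 33, 39, 41, 39, 36, 38, 41, 65, 108, 127, 129, 125, 118, 109, 100, 89]
283 250.39 y -109.64 z 38.9 [35, 33, 33, 34, 41, 42, 41, 39, 39, 43, 61, 102, 121, 121, 108, 93, 79, 71, 67]
284 250.48 y -109.72 z 36.5 [41, 34, 33, 35, 40, 42, 41, 41, 42, 42, 52, 80, 98, 93, 80, 71, 73, 80, 101]
285 254.63 y -102.3 z 30.4 [58, 37, 34, 36, 39, 41, 42, 43, 43, 43, 46, 61, 70, 70, 80, 99, 128, 150, 170]
286 252.69 y -106.15 z 29.7 [78, 45, 34, 34, 38, 40, 41, 41, 40, 40, 43, 59, 83, 112, 145, 172, 194, 213, 221]
287 251.49 y -108.62 z 28.4 [97, 64, 41, 35, 36, 40, 41, 40, 35, 38, 47, 80, 131, 175, 201, 218, 226, 229, 230]
288 251.65 y -108.57 z 25.9 [118, 92, 58, 37, 35, 39, 42, 40, 37, 39, 46, 78, 141, 203, 225, 229, 230, 230, 226]
289 251.69 y -108.75 z 23.4 [128, 114, 78, 44, 34, 39, 42, 41, 37, 38, 44, 73, 137, 200, 226, 230, 230, 227, 214]
290 251.69 y -109.01 z 21.0 [130, 122, 97, 64, 42, 42, 42, 41, 39, 40, 43, 68, 122, 171, 208, 226
[... 2930 characters left out ...]
, 43, 46, 49, 66, 86, 109, 131, 151, 174, 196, 208, 213]
275 282.1 y -47.6 z 29.4 [119, 87, 54, 38, 37, 43, 44, 58, 99, 141, 169, 184, 200, 210, 215, 217, 218]
276 281.76 y -48.43 z 27.2 [91, 73, 58, 45, 39, 41, 44, 64, 125, 182, 207, 213, 214, 211, 206, 212, 215]
277 282.18 y -47.76 z 24.4 [75, 83, 94, 77, 53, 43, 44, 58, 115, 186, 213, 217, 214, 195, 174, 196, 208]
278 282.35 y -47.59 z 21.7 [115, 144, 160, 139, 94, 56, 45, 52, 101, 174, 208, 216, 216, 205, 184, 196, 205]
279 281.83 y -48.78 z 19.7 [175, 197, 207, 197, 154, 93, 58, 68, 110, 148, 185, 208, 211, 206, 202, 199, 200]
280 281.17 y -50.27 z 17.9 [209, 216, 217, 213, 190, 133, 93, 117, 161, 156, 153, 187, 190, 177, 190, 191, 173]
```

```bash
python3 - <<'E'
from edge import *
import pickle
p=read_camera('scene');c=cam(p)
e=right_edge(cv2.imread('pics/scene4.png'),c,242,262,range(279,285));print(np.round(e,2))
C=pickle.load(open('C1.pkl','rb'))
a=cv2.imread('pics/wrist1.png')
g=cv2.cvtColor(a,cv2.COLOR_BGR2GRAY).astype(float)
cv2.imwrite('pics/rule.png',cv2.resize(a[60:240,320:385],None,fx=10,fy=3.3,interpolation=cv2.INTER_NEAREST))
# tick profile: gauge coords sample along x=61..63 at z=.0165
from scipy.ndimage import map_coordinates
ys=np.arange(-112,20,.25)
for zz in (.0165,):
  for xs in ([.061,.062,.063],[.056,.057],[.052,.053]):
    prof=np.mean([map_coordinates(g,proj(C,g2w(G,np.c_[np.full(len(ys),x),ys/1e3,np.full(len(ys),zz)]))[:,::-1].T,order=1) for x in xs],0)
    bg=cv2.medianBlur(prof.astype(np.float32)[None],5)[0]
    mins=[(ys[i],int(prof[i])) for i in range(2,len(ys)-2) if prof[i]==min(prof[i-2:i+3]) and prof[i]<max(prof[max(0,i-8):i+9])-15]
    print(xs,[m[0] for m in mins])
E
```

```text
[[ 279.    254.03 -101.96   45.17]
 [ 280.    253.35 -103.47   43.41]
 [ 281.    253.31 -103.78   41.08]
 [ 282.    253.34 -103.97   38.68]
 [ 283.    259.59  -92.55   30.64]
 [ 284.    257.42  -96.85   30.22]]
[0.061, 0.062, 0.063] [np.float64(-109.25), np.float64(-104.0), np.float64(-99.0), np.float64(-93.75), np.float64(-89.5), np.float64(-84.5), np.float64(-79.5), np.float64(-74.5), np.float64(-69.5), np.float64(-66.25), np.float64(-64.5), np.float64(-59.75), np.float64(-55.0), np.float64(-51.75), np.float64(-49.25), np.float64(-44.5), np.float64(-39.75), np.float64(-34.5), np.float64(-19.75), np.float64(-15.25), np.float64(-10.0), np.float64(-0.25)]
[0.056, 0.057] [np.float64(-104.0), np.float64(-99.0), np.float64(-94.5), np.float64(-89.5), np.float64(-84.5), np.float64(-79.5), np.float64(-74.5), np.float64(-69.5), np.float64(-64.75), np.float64(-59.75), np.float64(-55.0), np.float64(-49.5), np.float64(-44.75), np.float64(-39.75), np.float64(-34.5), np.float64(-29.75), np.float64(-19.75), np.float64(-15.25), np.float64(-10.0), np.float64(-4.75), np.float64(-0.25)]
[0.052, 0.053] [np.float64(-110.25), np.float64(-104.0), np.float64(-94.5), np.float64(-84.5), np.float64(-78.5), np.float64(-74.5), np.float64(-72.25), np.float64(-64.75), np.float64(-55.0), np.float64(-53.5), np.float64(-44.75), np.float64(-40.0), np.float64(-24.5), np.float64(-15.25), np.float64(-4.75)]
```

View pics/rule.png

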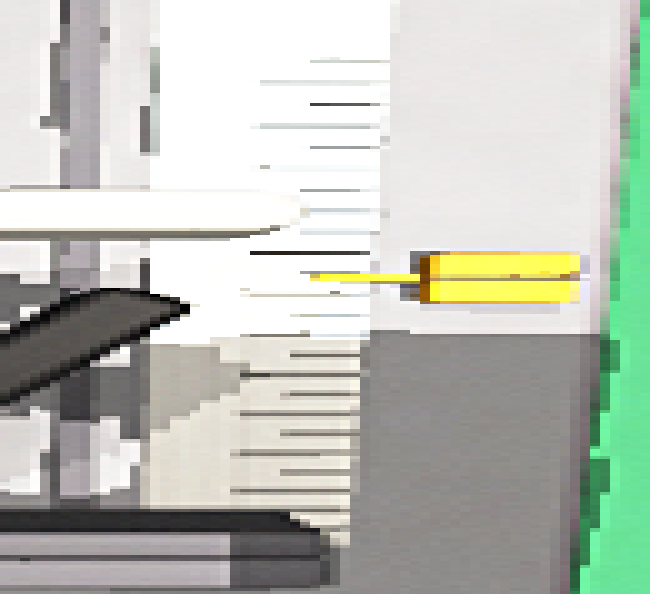

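```bash
python3 - <<'E'
from edge import *
import pickle
C=pickle.load(open('C1.pkl','rb'))
from scipy.ndimage import map_coordinates
a=cv2.imread('pics/wrist1.png').astype(float)
sat=a[:,:,2]-a[:,:,0]  # R-B
ys=np.arange(-58,-43,.1)
for x in [.059,.060,.061,.062,.063,.064,.065]:
    pr=map_coordinates(sat,proj(C,g2w(G,np.c_[np.full(len(ys),x),ys/1e3,np.full(len(ys),.0165)]))[:,::-1].T,order=1)
    w=np.clip(pr-30,0,None); print(x,round((w*ys).sum()/w.sum(),2) if w.sum()>0 else None,int(pr.max()))
# rider block extents z~.02-.024
for z in (.020,.024):
  for x in (.072,.076):
    pr=map_coordinates(sat,proj(C,g2w(G,np.c_[np.full(len(ys),x),ys/1e3,np.full(len(ys),z)]))[:,::-1].T,order=1)
    b=ys[pr>pr.max()/2]; print('block',z,x,b.min(),b.max(),(b.min()+b.max())/2)
g=cv2.cvtColor(a.astype(np.uint8),cv2.COLOR_BGR2GRAY).astype(float)
ys=np.arange(-72,-28,.1)
for zz in (.0145,.0165):
  pr=np.mean([map_coordinates(g,proj(C,g2w(G,np.c_[np.full(len(ys),x),ys/1e3,np.full(len(ys),zz)]))[:,::-1].T,order=1) for x in (.057,.0575,.058,.0585)],0)
  for t in range(-70,-29,5):
    m=abs(ys-t)<1.6; q=pr[m].max()-pr[m]; print(t,round((q**2*ys[m]).sum()/(q**2).sum(),2),int(q.max()),end=' | ')
  print()
# wide view from scene: rider centroid vs pictures
p=read_camera('scene');c=cam(p)
for n in ('scene0','scene5'):
    s=cv2.imread(f'pics/{n}.png').astype(float); y=(s[:,:,2]-s[:,:,0]); y[:275]=0;y[300:]=0;y[:,:270]=0;y[:,300:]=0; w=np.clip(y-60,0,None)
    v,u=np.mgrid[:480,:640]; uv=[(w*u).sum()/w.sum(),(w*v).sum()/w.sum()]; print(n,uv,[ing(onz(c,[uv],z)).tolist() for z in (.015,.018,.021)])
E
```

```text
0.059 -50.53 201
0.06 -50.58 201
0.061 -50.58 202
0.062 -50.63 190
0.063 -50.72 177
0.064 -50.71 180
0.065 -50.74 171
block 0.02 0.072 -56.79999999999998 -44.39999999999981 -50.599999999999895
block 0.02 0.076 -56.69999999999998 -44.49999999999981 -50.599999999999895
block 0.024 0.072 -56.79999999999998 -44.69999999999981 -50.7499999999999
block 0.024 0.076 -56.79999999999998 -44.69999999999981 -50.7499999999999
-70 -69.6 128 | -65 -64.71 71 | -60 -59.79 61 | -55 -54.92 51 | -50 -49.5 100 | -45 -44.51 202 | -40 -39.59 27 | -35 -34.36 44 | -30 -29.56 84 | 
-70 -69.53 125 | -65 -64.73 57 | -60 -59.8 62 | -55 -54.96 51 | -50 -49.61 100 | -45 -44.63 198 | -40 -39.74 28 | -35 -34.52 45 | -30 -29.77 85 | 
scene0 [np.float64(284.4065460809647), np.float64(284.3442434682745)] [[[68.56, -48.9]], [[71.39, -50.08]], [[74.23, -51.26]]]
scene5 [np.float64(284.4575163398693), np.float64(284.48009506833034)] [[[68.93, -48.97]], [[71.76, -50.15]], [[74.59, -51.33]]]
```

>>> servo_tool:
  rows: [0,1.5,0,0,0.1,-0.2,3.2,0,0,0.1,-0.2,3.2,0,0,0.1,-0.2,3.2,0,0,0.13,-0.2,3.2,0,0,0.15,-0.2,3.2,0,0,0.15,-0.2,3.2,0,0,0.15]

```text
time_s: 7.62
tool_pos: [0.548, 0.0239, 0.0577]
tool_rot: [-103.2, 89.9, -100.3]
force: [2.2, -4.6, 3.2]
grip_width: 0.074
```

```bash
cat > chk.py <<'E'
import sys
from edge import *
n=sys.argv[1]
st();p=read_camera('scene');save(p,n);c=cam(p);st()
h=right_edge(cv2.imread('pics/scene0.png'),c,240,258,range(281,285))
f5=right_edge(p['frame'],c,240,258,range(282,286))
e=right_edge(p['frame'],c,276,296,range(266,272))
print(np.round(e[:,1:],2).tolist())
zs=lambda a,z:np.interp(z,a[::-1,3],a[::-1,2])
e=e[(e[:,3]<47)&(e[:,3]>36)]
for z in (38.9,41): print(z,'open vs home',round(zs(e,z)-zs(h,z),2),'vs fixed',round(zs(e,z)-zs(f5,z)-6,2))
print('TCP-based', ing(toolT()[:3,3])[0,1]+57.2)
cv2.imwrite(f'pics/{n}c.png',cv2.resize(p['frame'][225:325,220:350],None,fx=6,fy=6,interpolation=cv2.INTER_CUBIC))
E
python3 chk.py scene6
```

```text
t 7.6167 g [[2.24 6.94]] z 57.7 yawrel 0.02 F [ 2.2 -4.6  3.2] w 74.0
t 7.6667 g [[2.21 6.94]] z 57.7 yawrel 0.01 F [ 1.4 -4.6  3.6] w 74.3
[[279.1, -51.97, 53.83], [284.09, -42.4, 47.0], [282.93, -44.84, 45.64], [282.64, -45.57, 43.49], [282.62, -45.76, 41.08], [282.56, -46.04, 38.71]]
38.9 open vs home 63.62 vs fixed 63.56
41 open vs home 63.72 vs fixed 63.69
TCP-based 64.14
```

View pics/scene6c.png

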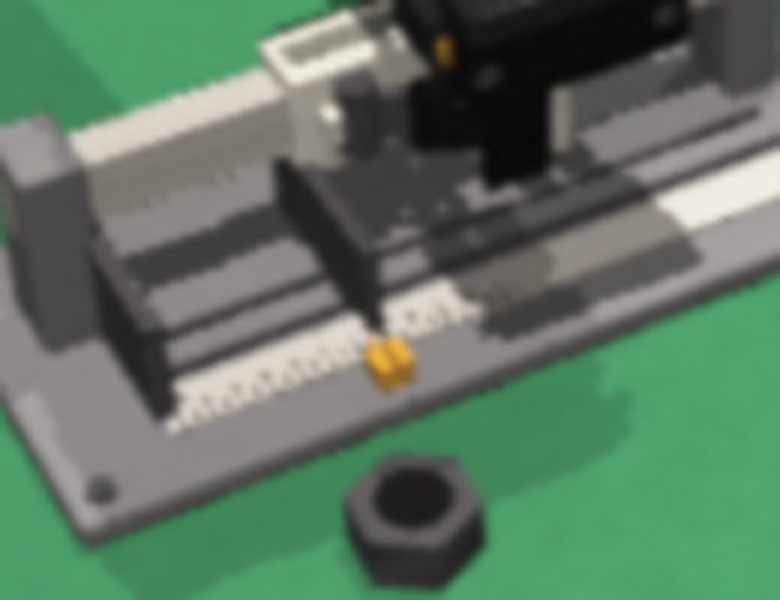

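>>> servo_tool:
  rows: [0.7,0.3,0,0,0.15,1.5,0.3,0,0,0.17,1.5,0.3,0,0,0.2,1.5,0.3,0,0,0.2,1.5,0.3,0,0,0.2,1.5,0.3,0,0,0.2]
  force: 25

```text
time_s: 8.17
tool_pos: [0.5489, 0.0247, 0.0572]
tool_rot: [-155.1, 89.9, -152.3]
force: [-0.0, -5.0, 1.5]
grip_width: 0.0698
```

```bash
python3 chk.py scene7
```

```text
t 8.1667 g [[3.16 7.66]] z 57.2 yawrel 0.01 F [-0.  -5.   1.5] w 69.8
t 8.2167 g [[3.15 7.68]] z 57.2 yawrel 0.01 F [-0.6 -5.   2.4] w 69.9
[[279.44, -51.32, 53.54], [283.32, -43.91, 47.69], [283.26, -44.18, 45.34], [283.08, -44.7, 43.09], [283.05, -44.91, 40.69], [283.03, -45.12, 38.29]]
38.9 open vs home 64.58 vs fixed 64.31
41 open vs home 64.61 vs fixed 64.62
TCP-based 64.88
```

>>> servo_tool:
  rows: [0,-0.4,0,0,0.2,0,-0.4,0,0,0.21,0,-0.4,0,0,0.22,0,-0.4,0,0,0.22,0,-0.4,0,0,0.22]

```text
time_s: 8.63
tool_pos: [0.5492, 0.0246, 0.0572]
tool_rot: [-161.2, 89.9, -158.4]
force: [-0.0, -5.1, -0.5]
grip_width: 0.0679
```

```bash
python3 chk.py scene8
```

```text
t 8.6333 g [[3.42 7.62]] z 57.2 yawrel 0.01 F [-0.  -5.1 -0.5] w 67.9
t 8.6833 g [[3.42 7.65]] z 57.2 yawrel 0.01 F [-0.7 -4.2 -1. ] w 68.1
[[280.94, -48.41, 52.21], [283.39, -43.78, 47.63], [283.29, -44.13, 45.31], [283.09, -44.68, 43.08], [283.05, -44.91, 40.69], [283.05, -45.09, 38.27]]
38.9 open vs home 64.6 vs fixed 64.55
41 open vs home 64.61 vs fixed 64.61
TCP-based 64.85000000000001
```

>>> servo_tool:
  rows: [0,-0.4,0,0,0.22,0,-0.4,0,0,0.22,0,-0.4,0,0,0.22,0,-0.4,0,0,0.22]

```text
time_s: 9.02
tool_pos: [0.5494, 0.0244, 0.0573]
tool_rot: [-178.4, 90.0, -175.6]
force: [0.6, -4.2, -2.6]
grip_width: 0.068
```

```bash
python3 chk.py scene9
```

```text
t 9.0167 g [[3.59 7.38]] z 57.3 yawrel -0.01 F [ 0.6 -4.2 -2.6] w 68.0
t 9.0667 g [[3.58 7.38]] z 57.3 yawrel -0.01 F [-0.3 -5.4 -2.1] w 67.8
[[279.31, -51.56, 53.65], [283.43, -43.69, 47.59], [283.09, -44.52, 45.49], [283.11, -44.65, 43.06], [282.98, -45.05, 40.75], [282.72, -45.72, 38.56]]
38.9 open vs home 64.02 vs fixed 63.98
41 open vs home 64.49 vs fixed 64.49
TCP-based 64.58
```

>>> servo_tool:
  rows: [0,-0.2,0,0,0.24,0,-0.2,0,0,0.26,0,-0.2,0,0,0.28,0,-0.2,0,0,0.28,0,-0.2,0,0,0.28]

```text
time_s: 9.48
tool_pos: [0.5497, 0.0242, 0.0577]
tool_rot: [-1.1, 90.0, 1.7]
force: [0.6, -4.4, -1.6]
grip_width: 0.0631
```

```bash
python3 chk.py scene10
```

```text
t 9.4833 g [[3.9  7.11]] z 57.7 yawrel -0.0 F [ 0.6 -4.4 -1.6] w 63.1
t 9.5333 g [[3.91 7.12]] z 57.7 yawrel -0.0 F [ 0.2 -4.  -0.8] w 62.8
[[279.21, -51.77, 53.74], [284.12, -42.36, 46.98], [283.05, -44.61, 45.53], [282.67, -45.51, 43.46], [282.6, -45.81, 41.11], [282.71, -45.75, 38.58]]
38.9 open vs home 63.88 vs fixed 63.84
41 open vs home 63.69 vs fixed 63.67
TCP-based 64.32000000000001
```

>>> servo_tool:
  rows: [0,0,0,0,0.31,0,0,0,0,0.34,0,0,0,0,0.37,0,0,0,0,0.4,0,0,0,0,0.4]

```text
time_s: 9.95
tool_pos: [0.5499, 0.0242, 0.0578]
tool_rot: [11.0, 90.0, 13.9]
force: [-0.3, -4.1, 0.8]
grip_width: 0.0534
```

```bash
python3 chk.py scene11
```

```text
t 9.95 g [[4.07 7.15]] z 57.8 yawrel -0.01 F [-0.3 -4.1  0.8] w 53.4
t 10.0 g [[4.04 7.14]] z 57.8 yawrel -0.01 F [ 0.2 -4.   0.8] w 52.9
[[278.93, -52.3, 53.98], [284.15, -42.28, 46.94], [283.0, -44.7, 45.57], [282.67, -45.51, 43.46], [282.64, -45.73, 41.07], [282.69, -45.79, 38.6]]
38.9 open vs home 63.86 vs fixed 63.76
41 open vs home 63.76 vs fixed 63.71
TCP-based 64.34
```

View pics/scene11c.png

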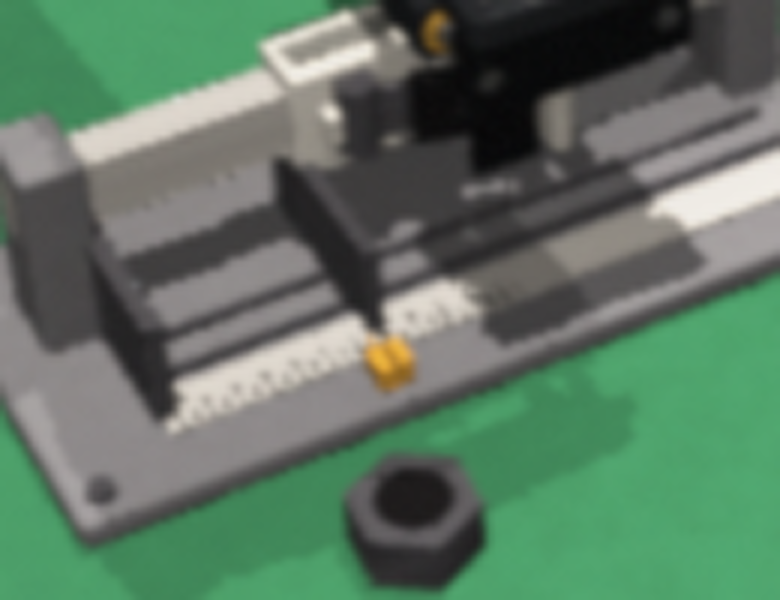

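>>> servo_tool:
  rows: [0,0,0,0,0.43,-0.3,0,0,0,0.46,-0.5,0,0,0,0.5,-0.7,0,0,0,0.54,-0.7,0,0,0,0.58,-0.7,0,0,0,0.62,-0.7,0,0,0,0.7,-0.7,0,0,0,0.7,-0.7,0,0,0,0.7]

```text
time_s: 10.75
tool_pos: [0.5467, 0.0241, 0.0575]
tool_rot: [176.8, 89.7, 179.7]
force: [-6.6, -4.6, 6.7]
grip_width: 0.0353
```

```bash
python3 chk.py scene12; python3 - <<'E'
from w import *
p=read_camera('wrist');save(p,'wrist12')
E
```

```text
t 10.75 g [[0.92 7.18]] z 57.5 yawrel 0.03 F [-6.6 -4.6  6.7] w 35.3
t 10.8 g [[0.93 7.19]] z 57.5 yawrel 0.04 F [-6.4 -4.9  6.6] w 34.7
[[278.87, -52.43, 54.04], [284.0, -42.58, 47.08], [282.91, -44.87, 45.65], [282.64, -45.58, 43.49], [282.63, -45.75, 41.08], [282.68, -45.81, 38.61]]
38.9 open vs home 63.84 vs fixed 63.76
41 open vs home 63.74 vs fixed 63.73
TCP-based 64.39
```

View pics/scene12c.png

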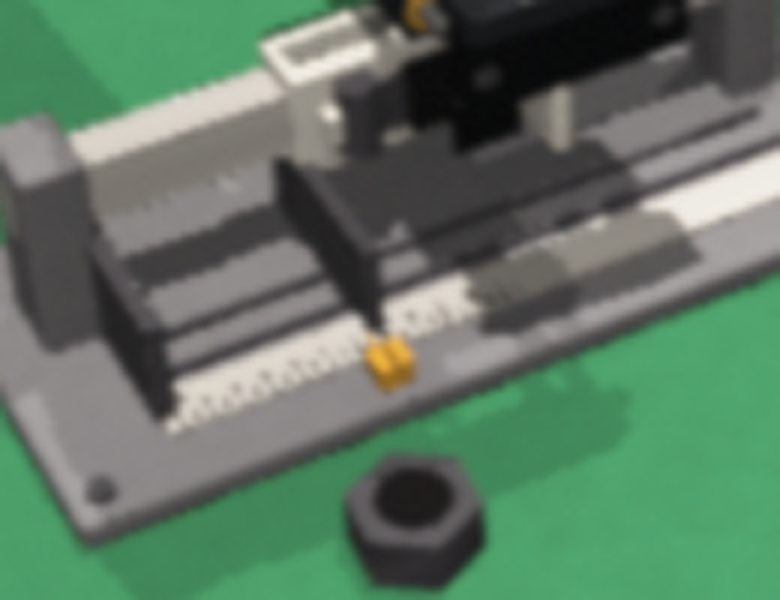

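View pics/wrist12.png

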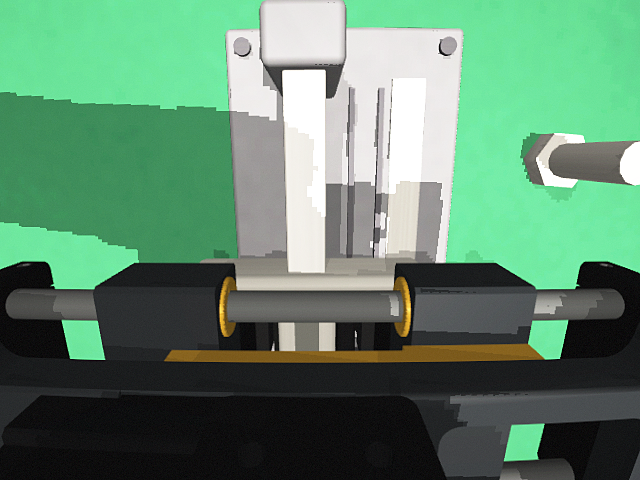

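>>> servo_tool:
  rows: [-0.7,0,0,0,0.8,-1.5,0,0,0,0.8,-2,0,0,0,0.8,-2,0,0,0,0.8,-2,0,0,0,0.8,-2,0,0,0,0.8]
  force: 30

```text
time_s: 11.35
tool_pos: [0.5466, 0.0241, 0.0576]
tool_rot: [-167.8, 90.0, -164.9]
force: [-1.5, -5.3, 3.2]
grip_width: 0.0345
```

```bash
python3 chk.py scene13; python3 - <<'E'
from h import *
p=read_camera('top');save(p,'top13')
cv2.imwrite('pics/t13c.png',cv2.resize(p['frame'][180:350,200:510],None,fx=2.5,fy=2.5,interpolation=cv2.INTER_CUBIC))
for i in range(6): st(); read_camera('scene')
p=read_camera('scene')
cv2.imwrite('pics/s13c.png',cv2.resize(p['frame'][200:310,230:350],None,fx=6,fy=5.4,interpolation=cv2.INTER_CUBIC))
print([(round(d['score'],2),np.round(d['extent']).tolist()) for d in cut_out('lever',p)])
E
```

```text
t 11.35 g [[0.85 7.18]] z 57.6 yawrel 0.01 F [-1.5 -5.3  3.2] w 34.5
t 11.4 g [[0.82 7.18]] z 57.5 yawrel 0.01 F [-1.7 -4.9  2.7] w 34.9
[[279.16, -51.87, 53.78], [284.08, -42.42, 47.01], [282.95, -44.81, 45.62], [282.62, -45.6, 43.5], [282.65, -45.7, 41.06], [282.69, -45.79, 38.6]]
38.9 open vs home 63.86 vs fixed 63.76
41 open vs home 63.79 vs fixed 63.74
TCP-based 64.38
t 11.45 g [[0.82 7.18]] z 57.6 yawrel 0.01 F [-1.8 -5.3  2.7] w 34.5
t 11.5 g [[0.82 7.17]] z 57.6 yawrel 0.01 F [-0.9 -5.4  2.6] w 34.7
t 11.55 g [[0.83 7.18]] z 57.5 yawrel 0.01 F [-1.3 -4.4  3.2] w 34.5
t 11.6 g [[0.83 7.21]] z 57.5 yawrel 0.01 F [-2.3 -4.   2.3] w 34.7
t 11.65 g [[0.85 7.15]] z 57.6 yawrel 0.01 F [-1.7 -5.4  3. ] w 34.9
t 11.7 g [[0.85 7.2 ]] z 57.6 yawrel 0.01 F [-1.7 -3.9  3.1] w 34.7
[(0.72, [284.0, 243.0, 19.0, 17.0]), (0.21, [160.0, 302.0, 92.0, 78.0])]
```

View pics/s13c.png

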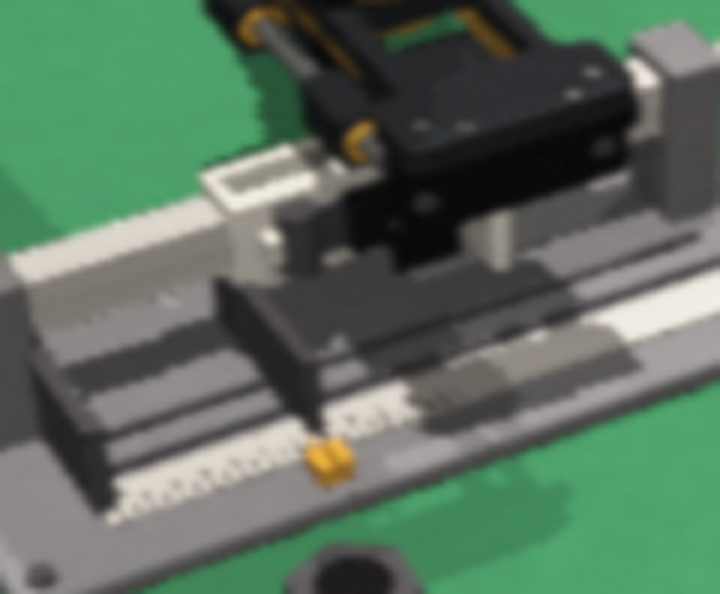

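View pics/t13c.png

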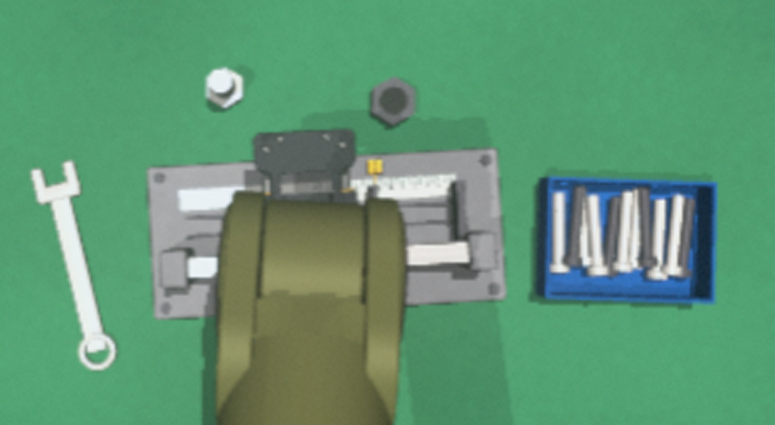

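```bash
python3 - <<'E'
from h import *
p=read_camera('top');c=cam(p);a=p['frame']
print('needle pred',proj(c,g2w(G,[.060,-.0509,.0165])),'face z16,z50',proj(c,g2w(G,[[.058,-.0509,.0165],[.058,-.0509,.05],[.058,-.115,.05],[.058,-.115,.0165]])))
cv2.imwrite('pics/t14c.png',cv2.resize(a[235:275,330:400],None,fx=11,fy=11,interpolation=cv2.INTER_NEAREST))
E
```

```text
needle pred [[348.81055516 251.26571996]] face z16,z50 [[348.85756212 252.20893505]
 [349.81683106 251.77564994]
 [381.03029401 250.28864979]
 [379.04363054 250.77063702]]
```

View pics/t14c.png

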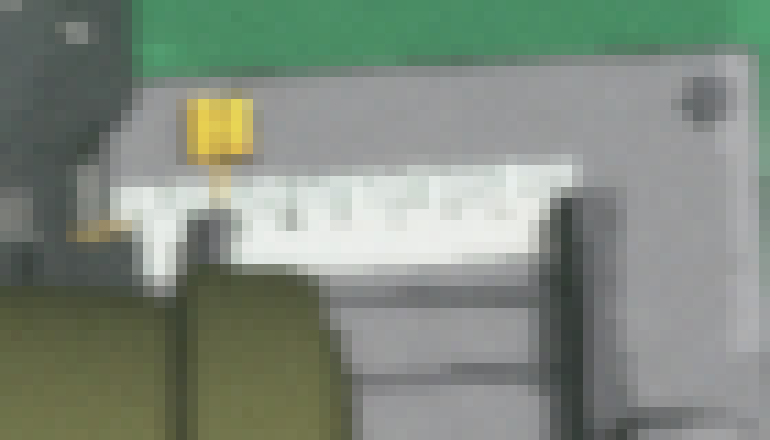

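```bash
python3 - <<'E'
from cell import sign_off
print(sign_off())
from h import *
st()
E
```

```text
the job is handed in; nothing more can be done
None
the job is handed in; nothing more can be done
```

I pulled the sliding leg out by its crossbar to the rider's mark. Holding it there, I closed the fingers so the lever swung shut, and I handed the job in at about 12 s while still squeezing with 30 N.

**Leg at the mark:** the wrist picture and the rule ticks put the wanted opening at about 64.1 to 64.4 mm. My last readings of the opening were:

| Source | Opening |
|---|---|
| Scene camera | about 63.8 mm |
| Tool position | about 64.4 mm |
| Top camera (rough) | blade face within about 0.6 mm of the needle |

These disagree by roughly half a millimetre. The leg did not move measurably while the lever closed or in the half second of checks after it.

**Lever shut:** the finger opening settled at 34.5–34.9 mm. The given thickness is 36 mm (35.5 mm from its own limits), so the lever is flat. The scene camera showed the lever along the leg, but the finger partly hides it.

**Mismatch:** while squeezed, the tool centre sat about 2.4 mm to -x of where my gauge fit predicted. I took this as an error in the fit, let the arm follow, and the side force fell from about 6.6 N to under 2.5 N.

**Surroundings:** the largest force I read was about 10 N. The rider looked unmoved in the pictures, as did the nut, bolt, tray and spanner.

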